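# Unstack the metallography specimens into their holders

### The arm

A 6-joint arm with a two-finger parallel gripper is mounted at the origin on the work surface. World frame = base frame: x ahead of the robot, y to its left, z up, the work surface at z = 0. Lengths are in m, angles in rad, forces in N, time in s.
With the tool pointing down it reaches from about 0.375 to 0.975 m from the base axis. Payload 3.8 kg.
Tool frame: the origin (TCP) lies between the finger pads; the fingertips stand nose_length ahead of it and the grasp point (between the pads) lies 2 mm behind it (nose_length is the distance from the TCP to the fingertips, in m); z points along the fingers, y is the direction in which the jaws open and shut (so a half turn about z gives the same grasp; the last joint's range is limited). The gripper opens to 85 mm and grips with 20 to 120 N. Pads are 22 mm wide; open, the fingers measure 114 mm over their backs; the gripper's body (76 mm by 85 mm) begins 54 mm behind the grasp point. The pads swing forward as they close: fully open they stand 13 mm farther back than shut.
Start: joints at [-1.319, 0.264, 1.604, -0, 1.274, -0.037], TCP at [0.192, -0.647, 0.248] pointing down, gripper open.
Joint ranges: [-2.63, 2.63], [-0.94, 2.18], [0.31, 2.57], [-1.31, 4.45], [0, 2.66], [-2.55, 2.55]. Speed limits (rad/s): [2.57, 2.57, 3.14, 3.14, 3.14, 3.14].

### API

Orientations are given as a unit quaternion [w, x, y, z].
In Python, from station import state, get_image, camera_model, hand_in, nose_length gives the robot as it stands.
- The arm moves only by the tool carry_out, never from a script. Its argument "motion" is text: rows parted by semicolons, each of 5 numbers parted by spaces: the opening, from 0 (shut) to 1 (fully open), then the shift along the tool's x, y, z in units of 50 mm (1.0 is 50 mm), then the turn about the tool's z in units of 10 degrees (1.0 is 10 degrees). In form: gripper tx ty tz turn; .... A call has 1 to 12 rows; each row is the pose to reach, as a shift and turn from the pose measured when the call began, along the tool's axes at that moment; what a row does not reach only later rows make up. A row lasts 1/8 s, in which the tool goes at most 62.5 mm and 10.7 degrees, less where a joint would pass 70% of its speed; a pose out of reach is approached as far as the arm can. A call with a gripper value outside its range is refused whole. The fingers move at their own pace and stop on an object; "force" is the grip in N (left out, the last holds). Time passes only in rows, so rows that repeat a pose let the fingers close. It gives the time, the measured TCP pose, the force and the opening at its end, in the units of the state.
- state(): the state, without advancing time (a new reading comes with each control period).
- get_image(name): name is "scene" or "top"; returns the picture (384x512x3 uint8, red, green, blue); there is no depth.
- camera_model(name): a dict with "vfov" (degrees; the focal length in pixels is half the picture's height over the tangent of half this angle, whatever the lens; pixels are square), "cx", "cy" (the principal point, pixels), "world_to_cam" (4x4, takes a point from world to camera coordinates). Camera axes: x right, y down, z forward; pixel columns grow to the right and rows downward; lengths in m; the calibration is good to about 2 mm. A picture is of the moment at which its call begins. camera_model takes no time and is no camera call.
- hand_in(): hands the job in, once; it reports no verdict.
The state is a dict: "clock": time; "joint_positions": joint angles; "qvel": joint speeds; "joint_efforts": joint torques, N m; "tcp_pos": TCP position; "tool_rot": TCP orientation; "contact_force": force on the tool from outside, world axes, zero at the start; "torque": the same for the moment, N m; "width": finger opening in m.
Only numpy, scipy, OpenCV 4.12 (cv2) and the standard library are available. Lean on these libraries where they do the work, as an engineer would, in place of code of your own. Each camera call takes 0.05 s, during which the arm holds its last target. There are 200 camera calls.

### The job

Take the stack of four polished specimens beside the microscope apart and put each one into the low aluminium holder whose recess matches its shape and size, standing upright with the polished face up, its underside flat on the floor of the recess, with the square and the rectangular one lined up with the sides of their recesses. Set them down gently without dropping or tipping any, and leave the loose microscope objective and the dropper bottle where they stand.

Things in the scene. Friction and masses are not known exactly. Their poses are not given: they have to be found in the camera images.
- bar_mid (a point): Bare polished steel coupon, a rectangular bar standing on end on top of the stack: 26 mm along its x, 14 mm along its y, 30 mm tall. The point is its centre, 15 mm above its underside; z is up. About 80 g. It only rests on the mount below, whose top begins at its underside: fingers reaching lower than that meet it.
- small_round_mid (a point): Round specimen mount, black resin with a small polished steel disc in its top: 30 mm diameter, 30 mm tall. The point is its centre, 15 mm above its underside; z is up. About 40 g. Second from the top; rests loosely on the square one, which juts out below it.
- square_mid (a point): Square specimen mount, grey resin with a polished square in its top: 36 mm along x and y, 30 mm tall. The point is its centre, 15 mm above its underside; z is up. About 70 g. Third from the top; rests loosely on the large round one, which juts out below it.
- large_round_mid (a point): Large round specimen mount, black resin with a polished steel rectangle in its top: 50 mm diameter, 30 mm tall. The point is its centre, 15 mm above its underside; z is up. About 90 g. Bottom of the stack, on a grey felt pad 90 mm across and 6 mm thick. The four are concentric within about 6 mm and turned at random.
- holder_bar: Low aluminium holder with a rectangular recess, for the bar: recess 42 mm along its x by 30 mm along its y (outside 54 by 42 mm). Fixed to the desk for the job. Origin: centre of its underside on the desk; grey felt floor of the recess 4 mm above the desk, rim 3 mm higher still (7 mm above the desk) and 6 mm thick; z up.
- holder_small_round: Low aluminium holder with the smaller round recess, 46 mm diameter (outside 58 mm), for the small round mount. Fixed to the desk for the job. Origin: centre of its underside on the desk; grey felt floor of the recess 4 mm above the desk, rim 3 mm higher still (7 mm above the desk) and 6 mm thick; z up.
- holder_square: Low aluminium holder with a square recess, 52 by 52 mm, sides along its x and y (outside 64 mm), for the square mount. Fixed to the desk for the job. Origin: centre of its underside on the desk; grey felt floor of the recess 4 mm above the desk, rim 3 mm higher still (7 mm above the desk) and 6 mm thick; z up.
- holder_large_round: Low aluminium holder with the larger round recess, 66 mm diameter (outside 78 mm), for the large round mount. Fixed to the desk for the job. Origin: centre of its underside on the desk; grey felt floor of the recess 4 mm above the desk, rim 3 mm higher still (7 mm above the desk) and 6 mm thick; z up.
- objective_mid (a point): A loose microscope objective standing on the desk among the holders, not to be disturbed: bright steel barrel 29 mm across, 44 mm tall, narrowing at the top, with a black band. The point is its centre, 22 mm above the desk.
- dropper_mid (a point): A small capped green dropper bottle standing on the desk, not to be disturbed: 44 mm across, 85 mm tall, black cap. The point is its centre, 42.5 mm above the desk.
There are look-alikes about, which are no part of the job. What is shaped like the part that bears large_round_mid but purple is not meant.

How it is judged:
At the end, for the whole second after the job is handed in: Each specimen stands upright (0.06 rad) on the floor of its own holder's recess, centre within 12 mm of the holder's centre, released and at rest; the long side of the bar and the sides of the square are within 0.25 rad of their recess's sides (horizontal distance between large_round_mid and holder_large_round below 0.012 m and z of large_round_mid in the frame of holder_large_round below 0.021 m and angle between each of large_round_mid, square_mid, small_round_mid, bar_mid's own z axis and vertical below 0.06 rad and linear speed of each of large_round, square, small_round, bar below 0.02 m/s and horizontal distance between square_mid and holder_square below 0.012 m and z of square_mid in the frame of holder_square below 0.021 m and (angle between the x axis of square_mid and the x axis of holder_square, either way round below 0.25 rad or angle between the x axis of square_mid and the y axis of holder_square, either way round below 0.25 rad) and horizontal distance between small_round_mid and holder_small_round below 0.012 m and z of small_round_mid in the frame of holder_small_round below 0.021 m and horizontal distance between bar_mid and holder_bar below 0.012 m and z of bar_mid in the frame of holder_bar below 0.021 m and angle between the x axis of bar_mid and the x axis of holder_bar, either way round below 0.25 rad); the robot touches nothing.
It fails at once if a specimen is tipped over (angle between any of large_round_mid, square_mid, small_round_mid, bar_mid's own z axis and vertical above 0.9 rad).
It fails at once if a specimen is dropped (falls freely by more than about 25 mm) ((linear speed of large_round above 0.7 m/s and contact force between the fingers and large_round below 0.1 N) or (linear speed of square above 0.7 m/s and contact force between the fingers and square below 0.1 N) or (linear speed of small_round above 0.7 m/s and contact force between the fingers and small_round below 0.1 N) or (linear speed of bar above 0.7 m/s and contact force between the fingers and bar below 0.1 N)).
It fails at once if the microscope objective is knocked over or shoved more than 20 mm (angle between objective_mid's own z axis and vertical above 0.5 rad or distance of objective_mid from where it was at the start of the episode above 0.02 m).
It fails at once if the dropper bottle is knocked over or shoved more than 20 mm (angle between dropper_mid's own z axis and vertical above 0.5 rad or distance of dropper_mid from where it was at the start of the episode above 0.02 m).
It also fails if it takes over 109 s, if anything falls off the work surface, if the arm or the gripper's body presses on something with over 40 N, if the wrist force passes 120 N, or if a joint passes its speed limit or range.

## Working session

There is one attempt and no reset: what is moved stays moved. The work goes in short steps, Python scripts to look and compute and a tool call to move; the robot and the scene stay as the last step left them, time stands still between calls to the robot, and variables do not carry over. Pictures are saved under pics/ and viewed, about 12 in all and at most 16, crops included, and the job is handed in when it is done.

Besides the shell and the picture viewer there is one more tool, called after "Call:" in YAML: its name, and indented under it one key for each argument. carry_out: Moves the arm, as the interface text tells. Its arguments: {"type":"object","properties":{"motion":{"type":"string"},"force":{"type":"number"}},"required":["motion"]}

```bash
mkdir -p pics; ls; python3 - <<'E'
from station import *
import cv2,json
print(state()); print(nose_length() if callable(nose_length) else nose_length)
for n in("scene","top"):
    m=camera_model(n); print(n,m)
    im=get_image(n); cv2.imwrite(f"pics/{n}0.png",cv2.resize(im[:,:,::-1],(800,600),interpolation=cv2.INTER_CUBIC)); cv2.imwrite(f"pics/{n}0raw.png",im[:,:,::-1])
E
```

```text
pics
{'clock': 0.0, 'joint_positions': array([-1.31893543e+00,  2.64777006e-01,  1.60538527e+00,  2.16760104e-05,
        1.27367204e+00, -3.69578872e-02]), 'qvel': array([-1.63523847e-03, -1.03879931e-03, -6.30856612e-04,  5.39422489e-04,
       -5.74448745e-05,  9.09672325e-06]), 'joint_efforts': array([ 2.11551334e-03, -5.15107942e+01, -3.67308319e+01,  3.65666392e-05,
        1.28682304e-02, -9.57285323e-06]), 'tcp_pos': array([ 0.19204907, -0.64638396,  0.24693981]), 'tool_rot': array([-1.11547954e-03,  9.89590908e-01,  1.43904752e-01, -1.09903749e-04]), 'contact_force': array([-0.40681251, -0.39772435,  0.17053293]), 'torque': array([-0.01882599,  0.00359633,  0.02694166]), 'width': 0.08528119530294292}
0.017
scene {'vfov': 42.66264199165004, 'cx': 255.86495647451466, 'cy': 194.41672595270353, 'world_to_cam': array([[ 0.33935019,  0.9405144 , -0.01655606, -0.1974317 ],
       [ 0.56510897, -0.21790608, -0.79571904, -0.23284781],
       [-0.75199288,  0.26067143, -0.6054396 ,  1.54080515],
       [ 0.        ,  0.        ,  0.        ,  1.        ]])}
top {'vfov': 44.871457924423616, 'cx': 254.1701684488352, 'cy': 191.2647562344023, 'world_to_cam': array([[ 0.1335808 , -0.99103657, -0.00164095, -0.05208336],
       [-0.96949694, -0.13033379, -0.2075784 ,  0.55687321],
       [ 0.20550392,  0.02931939, -0.97821701,  1.19652376],
       [ 0.        ,  0.        ,  0.        ,  1.        ]])}
```

View pics/scene0.png

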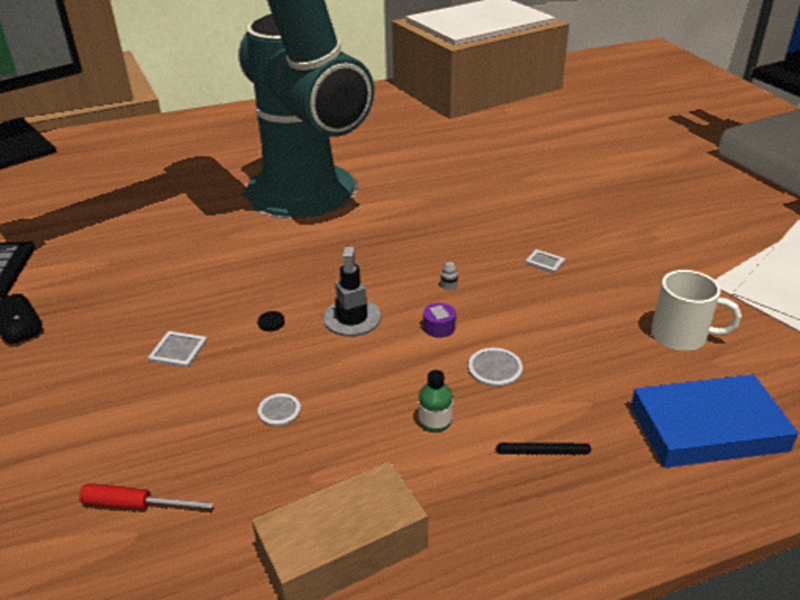

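View pics/top0.png

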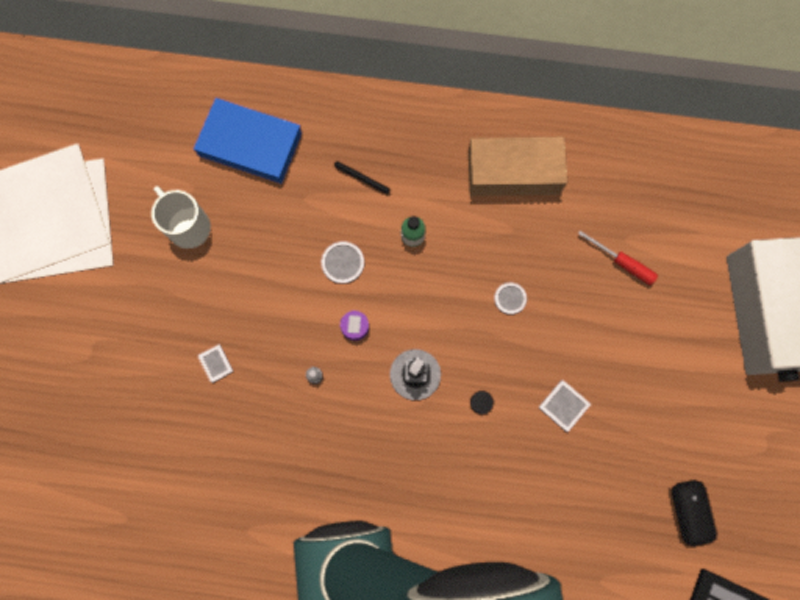

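The scene view (800x600) shows the stack at (351,290) on its pad, the holders at (178,348) square, (279,409) small round, (496,366) large round and (545,260) bar, and the objective at (449,276). The top view has the stack at (415,373) and the purple look-alike at (354,325). There's also a black disc on the desk at (481,402), which is not part of the stack.

```bash
cat >h.py <<'E'
import numpy as np,cv2
from station import *
def cam(n):
    m=camera_model(n);T=m["world_to_cam"];f=192/np.tan(np.radians(m["vfov"])/2);return m,T[:3,:3],T[:3,3],f
def ray(n,p):
    m,R,t,f=cam(n);d=R.T@np.array([(p[0]-m["cx"])/f,(p[1]-m["cy"])/f,1]);return -R.T@t,d/np.linalg.norm(d)
def plane(n,p,z):
    o,d=ray(n,p);return o+d*(z-o[2])/d[2]
def proj(n,X):
    m,R,t,f=cam(n);c=R@np.asarray(X)+t;return np.array([m["cx"]+f*c[0]/c[2],m["cy"]+f*c[1]/c[2]])
def tri(a,b):
    (o1,d1),(o2,d2)=ray("scene",a),ray("top",b);A=np.c_[d1,-d2];s=np.linalg.lstsq(A,o2-o1,rcond=None)[0]
    p,q=o1+s[0]*d1,o2+s[1]*d2;return (p+q)/2,np.linalg.norm(p-q)
def blob(im,seed,smax=90,vmin=90,r=45):
    h=cv2.cvtColor(im,cv2.COLOR_RGB2HSV);m=((h[...,1]<smax)&(h[...,2]>vmin)).astype(np.uint8)
    n,l,s,c=cv2.connectedComponentsWithStats(m)
    d=np.hypot(*(c-seed).T);d[0]=1e9;d[s[:,4]<15]=1e9;k=d.argmin()
    cs,_=cv2.findContours((l==k).astype(np.uint8),cv2.RETR_EXTERNAL,cv2.CHAIN_APPROX_NONE);return max(cs,key=len)[:,0].astype(float),s[k]
def poly(c,n,z): return np.array([plane(n,p,z)[:2] for p in c])
E
cat >m.py <<'E'
from h import *
I={n:get_image(n) for n in("scene","top")}
S={"large":((496,366),(343,262)),"small":((279,409),(510,298)),"square":((178,348),(565,406)),"bar":((545,260),(215,363))}
for k,(a,b) in S.items():
    P=[]
    for n,p in(("scene",a),("top",b)):
        c,s=blob(I[n],np.array(p)/1.5625); w=poly(c,n,.007)
        if k in("large","small"): (x,y),r=cv2.minEnclosingCircle(w.astype(np.float32)); e=cv2.fitEllipse(c.astype(np.float32));ctr=e[0];info=(r*2000,)
        else:
            R=cv2.minAreaRect((w*1000).astype(np.float32));x,y=np.array(R[0])/1000;info=(R[1],R[2]);ctr=proj(n,(x,y,.007))
        P.append(ctr);print(k,n,np.round((x,y),4),info,s[4])
    print("   tri",tri(*P))
for k,a,b in(("obj",(449,276),(315,375)),("drop",(435,402),(413,232))): print(k,tri(np.array(a)/1.5625,np.array(b)/1.5625))
cr=I["scene"][150:220,190:300],I["top"][205:275,225:335]
cv2.imwrite("pics/stack.png",cv2.resize(np.hstack([c[:, :] for c in (cr[0][:,5:75],cr[1][:,5:75])]),None,fx=5.7,fy=5.7,interpolation=cv2.INTER_CUBIC)[:,:,::-1])
E
python3 m.py
```

```text
large scene [0.6273 0.1275] (82.35049992799759,) 690
large top [0.625  0.1331] (80.34595847129822,) 598
   tri (array([0.62526832, 0.13153377, 0.0033439 ]), np.float64(0.004114864936409764))
small scene [ 0.6022 -0.1815] (61.66663393378258,) 460
small top [ 0.5991 -0.1768] (59.961043298244476,) 343
   tri (array([ 0.59956336, -0.17892345,  0.00309164]), np.float64(0.0041648288834468935))
square scene [ 0.4245 -0.2948] ((69.17877197265625, 70.75550842285156), 55.97877883911133) 584
square top [ 0.4207 -0.2896] ((66.98831176757812, 67.0912857055664), 55.91912078857422) 609
   tri (array([ 0.42077179, -0.29272269,  0.00336426]), np.float64(0.004549578486396146))
bar scene [0.4148 0.3219] ((56.8814697265625, 50.57653045654297), 35.40247344970703) 233
bar top [0.4123 0.3277] ((57.36527633666992, 43.701324462890625), 36.68434143066406) 333
   tri (array([0.41172677, 0.326277  , 0.00455338]), np.float64(0.004316137994020501))
obj (array([0.41340048, 0.14731232, 0.01787389]), np.float64(0.0011209943978104325))
drop (array([0.68969435, 0.01113864, 0.03268224]), np.float64(0.000957224803732861))
```

View pics/stack.png

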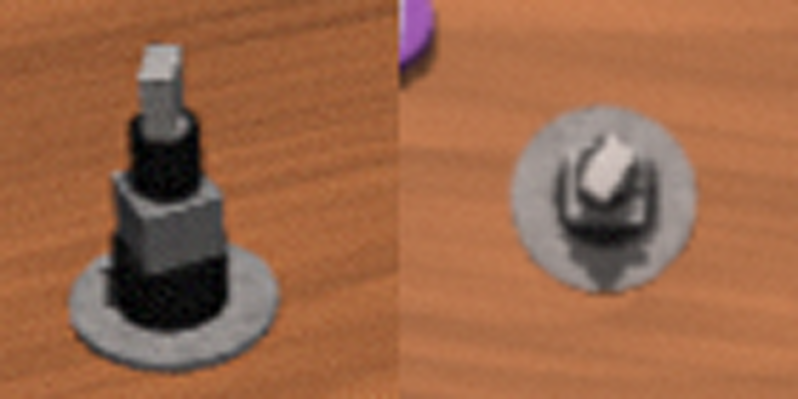

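View (3 pictures so far): the stack crop shows the bar on the small round, the square and the large black round, on the grey felt pad. The purple mount stands apart and is the look-alike. Next I measure the bar top and the pad.

```bash
cat >top.py <<'E'
from h import *
import sys
# bright top-face of part near world xy guess, upscaled threshold; returns rect at height z
def face(n,im,xy,z,thr,r=14,sgn=1,k=8,smax=None):
    c=np.round(proj(n,(*xy,z))).astype(int);x0,y0=c-r
    cr=im[y0:y0+2*r+1,x0:x0+2*r+1]
    u=cv2.resize(cr,None,fx=k,fy=k,interpolation=cv2.INTER_CUBIC);h=cv2.cvtColor(u,cv2.COLOR_RGB2HSV)
    v=h[...,2].astype(int);m=(v*sgn>thr*sgn)
    if smax is not None:m&=h[...,1]<smax
    nn,l,s,ct=cv2.connectedComponentsWithStats(m.astype(np.uint8));d=np.hypot(*(ct-(r+.5)*k).T);d[0]=1e9;d[s[:,4]<200]=1e9;j=d.argmin()
    cs,_=cv2.findContours((l==j).astype(np.uint8),cv2.RETR_EXTERNAL,cv2.CHAIN_APPROX_NONE)
    p=(max(cs,key=len)[:,0]+.5)/k-.5+[x0,y0]
    w=poly(p,n,z);return w,cv2.minAreaRect((w*1000).astype(np.float32)),p
E
python3 - <<'E'
from top import *
I={n:get_image(n) for n in("scene","top")}
for n,p in(("scene",(351,318)),("top",(415,375))):
    c,s=blob(I[n],np.array(p)/1.5625,smax=60,vmin=70)
    w=poly(c,n,.006);print("pad",n,cv2.minEnclosingCircle((w*1000).astype(np.float32)),s)
g=(I["top"].max(2));x,y=np.array((607-399,168))/5.7+[230,205];x,y=int(x),int(y);print(g[y-9:y+10,x-8:x+9])
print(plane("top",(x,y),.126))
g=I["scene"].max(2);x,y=int(160/5.7+195),int(62/5.7+150);print(g[y-5:y+14,x-6:x+7]);print(plane("scene",(x,y),.126))
E
```

```text
pad scene ((416.7540588378906, -30.05139923095703), 72.55587768554688) [207 180  37  35 516]
pad top ((439.77093505859375, -24.757139205932617), 43.834571838378906) [250 224  32  32 694]
[[168 166 154 155 157 164 160 162 161 158 159 153 152 157 159 172 178]
 [159 158 154 151 159 161 161 164 161 161 157 152 153 159 164 165 166]
 [152 163 167 161 163 160 161 158 161 160 156 152 156 160 162 165 164]
 [151 158 164 159 165 162 149 144 162 175 159 151 155 162 163 157 162]
 [148 155 160 161 163 156 127 114 170 206 173 152 158 163 164 158 160]
 [156 163 168 166 163 154 126 128 189 208 197 180 170 167 160 154 158]
 [159 170 179 154 123  96 127 175 209 210 208 205 196 167 158 154 155]
 [147 156 179 140  95 118 174 213 210 207 208 207 185 146 147 143 145]
 [133 130 166 118 102 154 195 205 208 205 207 201 167 105 122 116 116]
 [111 116 142  91 117 177 204 204 203 203 197 171  94  74  98 100  98]
 [ 89 113 140  90 138 195 204 201 200 199 183 129  70  58  86  94  80]
 [ 74 112 139 102 153 193 201 200 199 199 166  93  64  75 100  88  77]
 [ 72 115 140 106 157 183 199 196 197 172 109  77  55  76  98
[... 858 characters left out ...]
]
 [155 156 155 171 178 179 176 183 133  92 132 157 160]
 [151 154 170 170 174 171 171 172 113  85 137 162 156]
 [157 156 126  95  93  84  85  97  85  69 131 156 155]
 [161 159 127  94  85  91  98  94  78  74 131 149 147]
 [156 153 132  97  95  95  91  96  79  74 135 161 163]
 [153 156 131  95  94  96  98  93  76  72 134 161 164]
 [156 158 130  96  94  99  94  94  79  72 118 149 153]
 [166 154 127  97  93  97  95  97  82  66  51  89 137]
 [149  99  48  80  96  93  94  93  83  94  75  39  89]
 [100  33  44  78  99  92  92  96  89 132 121  58  72]
 [101  32  37  80  96  89  96  96  92 127 102  38  30]
 [ 98  19  27  76  98  99  95  96 104  99  62  14  15]]
[ 0.43960522 -0.0265783   0.126     ]
```

```bash
python3 - <<'E'
from top import *
I={n:get_image(n) for n in("scene","top")}
C=[]
for n,thr,xy in(("top",165,(.44,-.023)),("scene",130,(.44,-.026))):
    w,R,p=face(n,I[n],xy,.126,thr,smax=70)
    C.append(cv2.boxPoints(R)); print(n,np.round(R[0],1),np.round(R[1],1),R[2], "long dirs",[np.round(np.degrees(np.arctan2(*(C[-1][i+1]-C[-1][i])[::-1])),1) for i in(0,1)],np.round([np.linalg.norm(C[-1][i+1]-C[-1][i]) for i in(0,1)],1),proj(n,(*np.array(R[0])/1000,.126)))
    if n=="top":a=proj(n,(*np.array(R[0])/1000,.126))
    else: print(tri(proj(n,(*np.array(R[0])/1000,.126)),a))
E
```

```text
top [442.5 -24.2] [14.5 28.1] 65.58431243896484 long dirs [np.float32(-24.4), np.float32(65.6)] [28.1 14.5] [266.49728514 233.16733822]
scene [441.6 -27.8] [15.2 26.8] 64.76678466796875 long dirs [np.float32(-25.2), np.float32(64.8)] [26.8 15.2] [222.73370748 160.54826821]
(array([ 0.44207406, -0.02603033,  0.12607728]), np.float64(0.003695038274835844))
```

```bash
cat >go.py <<'E'
import sys
from h import *
def go(x,y,z,yaw):
    s=state();w,a,b,c=s["tool_rot"]
    from scipy.spatial.transform import Rotation as Ro
    R=Ro.from_quat([a,b,c,w]).as_matrix();cy=np.degrees(np.arctan2(R[1,0],R[0,0]))
    t=R.T@(np.array([x,y,z])-s["tcp_pos"])/.05
    d=(yaw-cy+180)%360-180
    print("clock",round(s["clock"],2),"tcp",np.round(s["tcp_pos"],4),"yaw",round(cy,2),"w",round(s["width"],4),"j6",round(s["joint_positions"][5],2),"tilt",np.round(R[:,2],3),"-> shift",np.round(t,3),"turn",round(-d/10,3))
go(*map(float,sys.argv[1:5]))
E
python3 go.py .442 -.026 .19 -25
```

```text
clock 0.4 tcp [ 0.1922 -0.6469  0.2481] yaw 16.55 w 0.0854 j6 -0.04 tilt [-0.  0. -1.] -> shift [  8.325 -10.481   1.166] turn 4.155
```

Call:
carry_out:
  motion: "1 0.83 -1.05 0 0.4;1 1.67 -2.1 0 0.8;1 2.5 -3.15 0 1.25;1 3.33 -4.2 0 1.65;1 4.16 -5.24 0 2.1;1 5 -6.3 0 2.5;1 5.8 -7.3 0 2.9;1 6.66 -8.4 0 3.3;1 7.5 -9.4 0 3.7;1 8.325 -10.48 0 4.155;1 8.325 -10.48 0.6 4.155;1 8.325 -10.48 1.1 4.155"
  force: 30

```text
clock: 1.9
tcp_pos: [0.443, -0.0232, 0.1931]
tool_rot: [-0.001, 0.977, -0.214, 0.001]
contact_force: [-0.2, -0.3, -1.2]
width: 0.0855
```

```bash
python3 - <<'E'
from h import *
s=state();print(s["tcp_pos"],s["qvel"].round(2))
I={n:get_image(n)[:,:,::-1] for n in("scene","top")}
o=[]
for n in I:
    c=np.round(proj(n,(.442,-.026,.15))).astype(int);im=I[n].copy()
    k=4;cr=cv2.resize(im[c[1]-50:c[1]+50,c[0]-50:c[0]+50],None,fx=k,fy=k,interpolation=cv2.INTER_CUBIC)
    P=proj(n,s["tcp_pos"]+[0,0,-.0]);q=((P-c+50+.5)*k).astype(int);cv2.drawMarker(cr,tuple(map(int,q)),(0,0,255),0,15)
    o.append(cr)
cv2.imwrite("pics/a1.png",np.hstack(o))
E
python3 go.py .442 -.026 .19 -25
```

```text
[ 0.44299359 -0.02318094  0.19309643] [-0.05  0.18  0.25 -0.03 -0.4  -0.02]
clock 2.0 tcp [ 0.4398 -0.0248  0.1904] yaw -24.87 w 0.0854 j6 1.89 tilt [-0.006  0.001 -1.   ] -> shift [0.05  0.002 0.008] turn 0.013
```

View pics/a1.png

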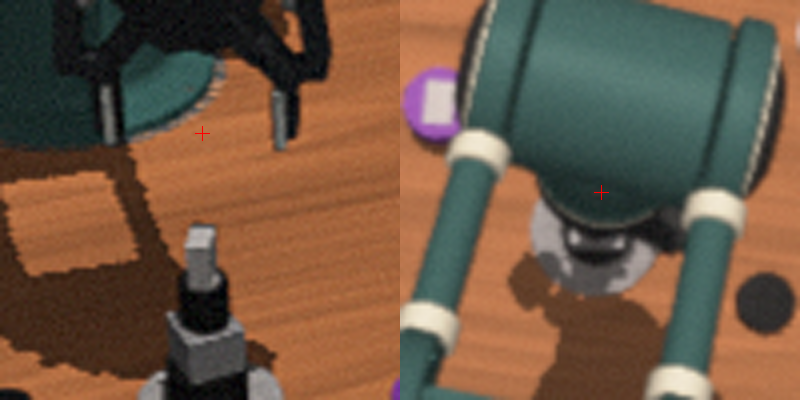

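View 4 shows the open fingers straddling the bar's line, with the midpoint of the tips at (197,144) and the projected TCP at (202,133). From this I check how far the fingertips reach below the TCP when open.

```bash
python3 - <<'E'
from h import *
s=state()["tcp_pos"];s=np.array([.443,-.0232,.1931]);c=np.round(proj("scene",(.442,-.026,.15))).astype(int)
u=np.array([np.cos(np.radians(65)),np.sin(np.radians(65)),0])
for dz in(0,.005,.01,.017,.025):
    print(dz,[((proj("scene",s+sg*.0427*u-[0,0,dz])-c+50.5)*4).round(0) for sg in(-1,1)])
E
python3 go.py .442 -.026 .122 -25
```

```text
0 [array([126., 132.]), array([280., 136.])]
0.005 [array([127., 139.]), array([280., 144.])]
0.01 [array([128., 147.]), array([280., 152.])]
0.017 [array([129., 158.]), array([281., 163.])]
0.025 [array([130., 170.]), array([281., 175.])]
clock 2.0 tcp [ 0.4398 -0.0248  0.1904] yaw -24.87 w 0.0854 j6 1.89 tilt [-0.006  0.001 -1.   ] -> shift [ 0.058 -0.     1.368] turn 0.013
```

Call:
carry_out:
  motion: "1 0.05 0 0 0;1 0.05 0 0.4 0;1 0.05 0 0.8 0;1 0.05 0 1.15 0;1 0.05 0 1.4 0;1 0.05 0 1.4 0;1 0.05 0 1.4 0"

```text
clock: 2.88
tcp_pos: [0.4424, -0.0262, 0.1214]
tool_rot: [0.0, 0.976, -0.216, -0.002]
contact_force: [1.1, -0.2, 0.2]
width: 0.0855
```

```bash
python3 go.py .442 -.026 .120 -25
```

```text
clock 2.88 tcp [ 0.4424 -0.0262  0.1214] yaw -24.89 w 0.0855 j6 1.89 tilt [-0.004  0.001 -1.   ] -> shift [-0.009  0.001  0.028] turn 0.011
```

Call:
carry_out:
  motion: "0.7 0 0 0.02 0;0.5 0 0 0.02 0;0.35 0 0 0.02 0;0.25 0 0 0.02 0;0.2 0 0 0.02 0;0.15 0 0 0.02 0;0.1 0 0 0.02 0;0.05 0 0 0.02 0;0 0 0 0.02 0;0 0 0 0.02 0;0 0 0 0.02 0"
  force: 30

```text
clock: 4.25
tcp_pos: [0.4425, -0.0262, 0.1204]
tool_rot: [0.0, 0.976, -0.216, -0.002]
contact_force: [0.4, -0.5, 0.9]
width: 0.0131
```

```bash
python3 go.py .442 -.026 .18 -25
```

```text
clock 4.25 tcp [ 0.4425 -0.0262  0.1204] yaw -24.89 w 0.0131 j6 1.89 tilt [-0.004  0.001 -1.   ] -> shift [-0.015  0.002 -1.192] turn 0.011
```

Call:
carry_out:
  motion: "0 0 0 -0.1 0;0 0 0 -0.3 0;0 0 0 -0.6 0;0 0 0 -0.9 0;0 0 0 -1.2 0;0 0 0 -1.2 0"

```text
clock: 5.0
tcp_pos: [0.4441, -0.0264, 0.1825]
tool_rot: [-0.0, 0.976, -0.216, -0.0]
contact_force: [0.9, -0.2, -1.6]
width: 0.0135
```

```bash
python3 go.py .4135 .3248 .18 36.3;python3 - <<'E'
from h import *
o=[]
for n in("scene","top"):
    im=get_image(n)[:,:,::-1]; cv2.imwrite(f"pics/b_{n}.png",im)
    c=np.round(proj(n,(.442,-.026,.12))).astype(int);o.append(cv2.resize(im[c[1]-40:c[1]+40,c[0]-40:c[0]+40],None,fx=5,fy=5,interpolation=cv2.INTER_CUBIC))
cv2.imwrite("pics/b1.png",np.hstack(o))
E
```

```text
clock 5.0 tcp [ 0.4441 -0.0264  0.1825] yaw -24.89 w 0.0135 j6 1.89 tilt [-0.  0. -1.] -> shift [-3.512 -6.113  0.053] turn -6.119
```

View pics/b1.png

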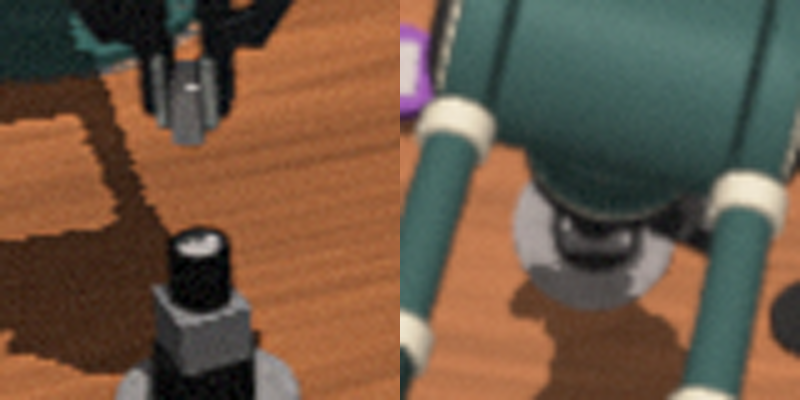

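View 5: the bar is held upright between the fingers at (187,100), and the rest of the stack is undisturbed.

Call:
carry_out:
  motion: "0 -0.3 -0.5 0 -0.5;0 -0.7 -1.2 0 -1.2;0 -1.1 -2 0 -2;0 -1.6 -2.8 0 -2.8;0 -2.1 -3.6 0 -3.6;0 -2.6 -4.4 0 -4.4;0 -3 -5.2 0 -5.2;0 -3.3 -5.8 0 -5.8;0 -3.51 -6.11 0 -6.12;0 -3.51 -6.11 0 -6.12;0 -3.51 -6.11 0 -6.12"

```text
clock: 6.48
tcp_pos: [0.4119, 0.3237, 0.1804]
tool_rot: [-0.0, 0.95, 0.311, -0.002]
contact_force: [-0.2, -0.3, -1.7]
width: 0.0136
```

```bash
python3 - <<'E'
from h import *
o=[]
for n in("scene","top"):
    im=get_image(n)[:,:,::-1]
    c=np.round(proj(n,(.4135,.3248,.07))).astype(int);o.append(cv2.resize(im[c[1]-40:c[1]+40,c[0]-40:c[0]+40],None,fx=5,fy=5,interpolation=cv2.INTER_CUBIC))
cv2.imwrite("pics/b2.png",np.hstack(o))
E
python3 go.py .4135 .3248 .0295 36.3
```

```text
clock 6.58 tcp [0.4122 0.3236 0.1807] yaw 36.2 w 0.0136 j6 1.55 tilt [-0.004  0.    -1.   ] -> shift [0.046 0.004 3.024] turn -0.01
```

View pics/b2.png

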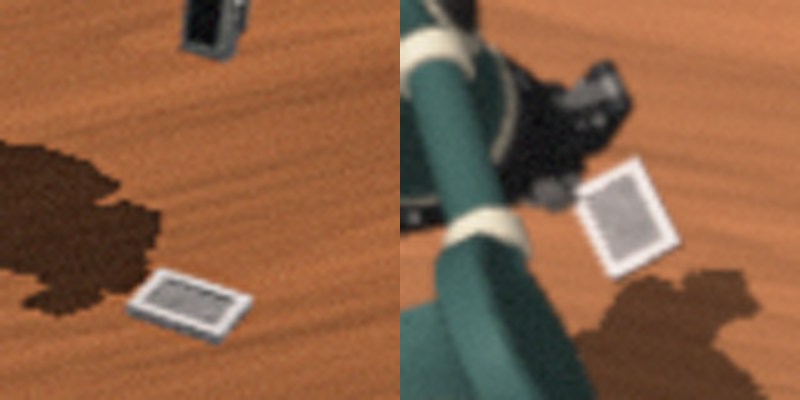

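View 6: the bar holder's corners are at (637,158), (680,243), (615,278) and (575,193), so its long side runs as measured. Now I descend.

Call:
carry_out:
  motion: "0 0.046 0 0.5 0;0 0.046 0 1.1 0;0 0.046 0 1.7 0;0 0.046 0 2.2 0;0 0.046 0 2.6 0;0 0.046 0 2.8 0;0 0.046 0 2.9 0;0 0.046 0 2.95 0;0 0.046 0 2.95 0"

```text
clock: 7.7
tcp_pos: [0.4138, 0.3252, 0.0338]
tool_rot: [-0.001, 0.951, 0.311, -0.002]
contact_force: [-0.4, 0.3, -1.1]
width: 0.0135
```

```bash
python3 go.py .4135 .3248 .0284 36.3
```

```text
clock 7.7 tcp [0.4138 0.3252 0.0338] yaw 36.2 w 0.0135 j6 1.55 tilt [-0.003  0.001 -1.   ] -> shift [-0.01   0.002  0.108] turn -0.01
```

Call:
carry_out:
  motion: "0 0 0 0.03 0;0 0 0 0.06 0;0 0 0 0.085 0;0 0 0 0.1 0;0 0 0 0.1 0"

```text
clock: 8.32
tcp_pos: [0.4137, 0.3251, 0.0287]
tool_rot: [-0.001, 0.951, 0.311, -0.002]
contact_force: [0.0, -0.7, -0.8]
width: 0.0131
```

```bash
python3 go.py .4135 .3248 .0284 36.3;python3 -c "
from station import *;print(state()['contact_force'])"
```

```text
clock 8.32 tcp [0.4137 0.3251 0.0287] yaw 36.2 w 0.0131 j6 1.55 tilt [-0.004  0.    -1.   ] -> shift [-0.007  0.003  0.005] turn -0.01
[ 0.04122651 -0.68909941 -0.82379378]
```

Call:
carry_out:
  motion: "0 0 0 0.02 0;0 0 0 0.03 0;0 0 0 0.03 0"

```text
clock: 8.7
tcp_pos: [0.4139, 0.3253, 0.0284]
tool_rot: [-0.001, 0.951, 0.311, -0.002]
contact_force: [-2.4, -1.8, 8.1]
width: 0.0132
```

Call:
carry_out:
  motion: "0.1 0 0 -0.01 0;0.2 0 0 -0.01 0;0.3 0 0 -0.01 0;0.4 0 0 -0.01 0;0.5 0 0 -0.01 0;0.5 0 0 -0.01 0;0.5 0 0 -0.5 0;0.6 0 0 -1.2 0;0.8 0 0 -2 0;1 0 0 -2.6 0;1 0 0 -2.6 0"

```text
clock: 10.07
tcp_pos: [0.4163, 0.3266, 0.1616]
tool_rot: [-0.002, 0.951, 0.311, 0.001]
contact_force: [-0.6, 0.2, -0.1]
width: 0.0852
```

```bash
python3 go.py .38 .3 .19 0
```

```text
clock 10.07 tcp [0.4163 0.3266 0.1616] yaw 36.2 w 0.0852 j6 1.55 tilt [ 0.002  0.004 -1.   ] -> shift [-0.898 -0.001 -0.571] turn 3.62
```

```bash
cat >look.py <<'E'
from top import *
def look(name,pts,r=35,k=5):
    I={n:get_image(n) for n in("scene","top")};rows=[]
    for X in pts:
        o=[]
        for n in I:
            c=np.round(proj(n,X)).astype(int);o.append(cv2.resize(I[n][c[1]-r:c[1]+r,c[0]-r:c[0]+r],None,fx=k,fy=k,interpolation=cv2.INTER_CUBIC)[:,:,::-1]);print(n,"crop origin",c-r,"scale",k)
        rows.append(np.hstack(o))
    cv2.imwrite("pics/%s.png"%name,np.hstack(rows) if len(rows)>1 and False else np.vstack(rows));return I
E
python3 - <<'E'
from look import *
I=look("c1",[(.44,-.026,.07),(.4135,.3248,.02)],r=30,k=5)
c=np.round(proj("top",(.442,-.026,.096))).astype(int);print(c);print(I["top"].max(2)[c[1]-8:c[1]+12,c[0]-9:c[0]+10])
c=np.round(proj("scene",(.442,-.026,.096))).astype(int);print(c);print(I["scene"].max(2)[c[1]-7:c[1]+8,c[0]-9:c[0]+10])
E
```

```text
scene crop origin [195 150] scale 5
top crop origin [237 207] scale 5
scene crop origin [319 132] scale 5
top crop origin [108 201] scale 5
[267 235]
[[164 172 173 171 172 171 167 168 168 165 161 159 163 169 174 171 173 176
  176]
 [161 167 173 169 173 175 161 150 151 152 151 157 163 172 175 168 170 173
  173]
 [160 168 171 170 173 164 132 104  95  99 122 139 166 174 171 168 170 173
  167]
 [166 169 177 178 175 162 120  83  92  83  84 111 156 171 171 168 167 166
  164]
 [166 177 188 161 126 100 114 140 155 147 127  98 119 159 168 162 165 164
  166]
 [159 162 190 151 105 128 175 205 208 209 192 144 100 125 157 149 154 163
  166]
 [141 142 174 127 112 172 210 215 215 215 215 186 125  97 127 125 124 152
  159]
 [116 125 151 100 128 194 214 216 213 217 213 194 134  84 106 106 104 143
  159]
 [ 90 118 149  94 138 205 215 218 215 218 214 198 147  87 101  97  83 125
  157]
 [ 79 121 144  76 119 184 216 220 218 216 212 195 139  94 106  97  79 125
  157]
 [ 69 118 148  70  93 153 201 215 214 216 206 170 101  88 107  83  66 111
  157]
 [ 74 119 150  72  60  97 154 185 193 188 173 116  65  61  
[... 1196 characters left out ...]
 179 174 178 178 181 111  39  91 146 156 161
  158]
 [156 151 106  40  99 164 180 180 176 178 183 187 130  52  67 138 162 160
  160]
 [156 155 100  33  82 158 175 178 172 179 175 176 121  46  27 127 160 154
  150]
 [160 158  95  16  35 112 165 179 178 175 162 122  62  20  29 115 153 147
  154]
 [157 166 104  24   9  30  42  63  70  64  47  31  19   5  22 130 166 159
  157]
 [158 169 100  25  17  10  13  12  14  23  13   9  17  15  28 125 162 161
  154]
 [153 158 101  28   0   0  13  16  12  15   8  12  19   4  21  95 145 159
  165]
 [159 159 119  52  10  12  15   6  11  21  11  15  20   6  19 108 167 178
  178]
 [166 169 119  46   8  15  14  12  15  13  11   9  17  11  21 107 156 164
  167]]
```

View pics/c1.png

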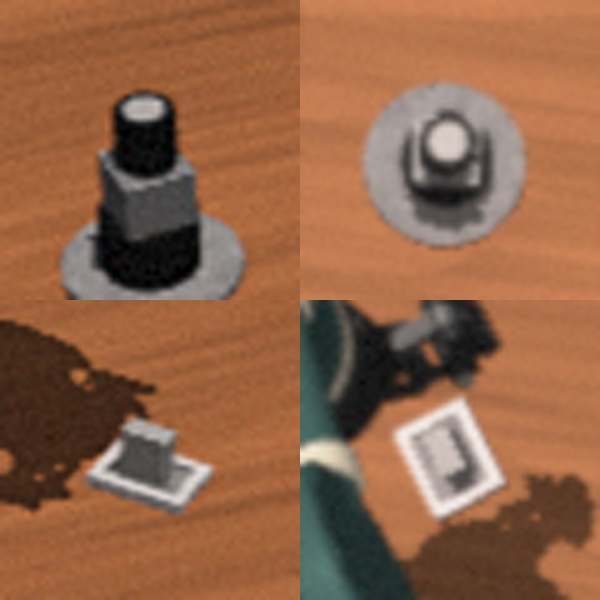

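View 7: the bar stands in its holder, with its top at (440,445) in the lower right panel. The small round's steel disc is at (447,138) in the upper right panel. I measure both by casting rays.

```bash
python3 - <<'E'
from top import *
I={n:get_image(n) for n in("scene","top")}
q=[]
for n,thr,xy in(("scene",100,(.442,-.026)),("top",150,(.442,-.026))):
    w,R,p=face(n,I[n],xy,.096,thr,r=7,smax=60);e=cv2.fitEllipse(p.astype(np.float32))[0];q.append(e);print(n,plane(n,e,.096)*1000,R[1],e)
X,g=tri(*q);print("tri",X,g)
q=[]
for n,thr in(("scene",105),("top",180)):
    w,R,p=face(n,I[n],(.4137,.3251),.034,thr,r=8,smax=60);print("bar",n,np.round(R[0],1),R[1],R[2])
E
python3 go.py $(echo .442 -.0255) .14 -25
```

```text
scene [441.16297465 -28.16140946  96.        ] (19.213558197021484, 20.55693817138672) (223.27713012695312, 171.28875732421875)
top [441.93935227 -24.03905731  96.        ] (18.962121963500977, 19.881942749023438) (266.1067810058594, 234.7814483642578)
tri [ 0.44144787 -0.02607258  0.09589038] 0.0041876850342003015
bar scene [414.  320.7] (27.594587326049805, 18.09650230407715) 36.76616287231445
bar top [412.2 325.5] (47.22997283935547, 45.700279235839844) 10.482023239135742
clock 10.28 tcp [0.4133 0.3245 0.1567] yaw 36.2 w 0.0854 j6 1.55 tilt [-0.006 -0.001 -1.   ] -> shift [-3.67   5.988  0.34 ] turn 6.12
```

```bash
python3 go.py .4415 -.026 .15 0
```

```text
clock 10.28 tcp [0.4133 0.3245 0.1567] yaw 36.2 w 0.0854 j6 1.55 tilt [-0.006 -0.001 -1.   ] -> shift [-3.685  5.989  0.14 ] turn 3.62
```

Call:
carry_out:
  motion: "1 -0.45 0.75 0 0.4;1 -0.95 1.55 0 0.8;1 -1.45 2.35 0 1.3;1 -1.95 3.15 0 1.8;1 -2.45 3.95 0 2.3;1 -2.9 4.7 0 2.8;1 -3.3 5.4 0 3.2;1 -3.6 5.85 0 3.5;1 -3.69 5.99 0 3.62;1 -3.69 5.99 0 3.62;1 -3.69 5.99 0 3.62"

```text
clock: 11.65
tcp_pos: [0.441, -0.0253, 0.1565]
tool_rot: [0.0, 1.0, 0.001, -0.004]
contact_force: [-0.3, -0.2, -0.4]
width: 0.0854
```

```bash
python3 go.py .4415 -.026 .0895 0
```

```text
clock 11.65 tcp [ 0.441  -0.0253  0.1565] yaw 0.07 w 0.0854 j6 1.46 tilt [-0.007 -0.001 -1.   ] -> shift [0.019 0.013 1.34 ] turn 0.007
```

Call:
carry_out:
  motion: "1 0.02 0.01 0.4 0;1 0.02 0.01 0.8 0;1 0.02 0.01 1.15 0;1 0.02 0.01 1.34 0;1 0.02 0.01 1.34 0;0.7 0.02 0.01 1.34 0;0.5 0.02 0.01 1.34 0;0.4 0.02 0.01 1.34 0;0.3 0.02 0.01 1.34 0;0.2 0.02 0.01 1.34 0;0.1 0.02 0.01 1.34 0;0 0.02 0.01 1.34 0"
  force: 30

```text
clock: 13.15
tcp_pos: [0.442, -0.0259, 0.0901]
tool_rot: [0.0, 1.0, 0.001, -0.003]
contact_force: [-0.6, 1.0, 5.5]
width: 0.0292
```

Call:
carry_out:
  motion: "0 0 0 0 0;0 0 0 0 0"

```text
clock: 13.4
tcp_pos: [0.442, -0.0259, 0.0901]
tool_rot: [0.0, 1.0, 0.001, -0.003]
contact_force: [-1.6, 0.5, 3.7]
width: 0.0293
```

```bash
python3 go.py .6006 -.1791 .15 0
```

```text
clock 13.4 tcp [ 0.442  -0.0259  0.0901] yaw 0.07 w 0.0293 j6 1.46 tilt [-0.006 -0.001 -1.   ] -> shift [ 3.161  3.069 -1.215] turn 0.007
```

Call:
carry_out:
  motion: "0 0 0 -0.1 0;0 0 0 -0.4 0;0 0 0 -0.8 0;0 0 0 -1.2 0;0 0.4 0.4 -1.2 0;0 1 1 -1.2 0;0 1.6 1.6 -1.2 0;0 2.2 2.2 -1.2 0;0 2.7 2.65 -1.2 0;0 3 2.95 -1.2 0;0 3.16 3.07 -1.2 0;0 3.16 3.07 -1.2 0"

```text
clock: 14.9
tcp_pos: [0.6007, -0.1792, 0.1495]
tool_rot: [0.0, 1.0, 0.0, -0.003]
contact_force: [-0.3, 0.3, -0.3]
width: 0.0289
```

```bash
python3 go.py .6006 -.1791 .0285 0
```

```text
clock 14.9 tcp [ 0.6007 -0.1792  0.1495] yaw 0.05 w 0.0289 j6 1.24 tilt [-0.006 -0.001 -1.   ] -> shift [ 0.013 -0.004  2.421] turn 0.005
```

Call:
carry_out:
  motion: "0 0 0 0.4 0;0 0 0 0.9 0;0 0 0 1.4 0;0 0 0 1.8 0;0 0 0 2.1 0;0 0 0 2.28 0;0 0 0 2.34 0;0 0 0 2.36 0;0 0 0 2.38 0;0 0 0 2.4 0;0 0 0 2.42 0;0 0 0 2.42 0"

```text
clock: 16.4
tcp_pos: [0.5999, -0.1793, 0.0285]
tool_rot: [0.0, 1.0, 0.0, -0.003]
contact_force: [0.1, -0.3, 0.7]
width: 0.0288
```

```bash
python3 go.py .6006 -.1791 .0275 0
```

```text
clock 16.4 tcp [ 0.5999 -0.1793  0.0285] yaw 0.05 w 0.0288 j6 1.24 tilt [-0.006 -0.001 -1.   ] -> shift [ 0.014 -0.004  0.02 ] turn 0.005
```

Call:
carry_out:
  motion: "0 0.01 0 0.015 0;0 0.01 0 0.03 0;0 0.01 0 0.03 0"

```text
clock: 16.77
tcp_pos: [0.6003, -0.1793, 0.0281]
tool_rot: [0.0, 1.0, 0.0, -0.003]
contact_force: [-3.2, 1.1, 6.9]
width: 0.0289
```

Contact is felt, so I release and lift clear, then look at the square.

Call:
carry_out:
  motion: "0.3 0 0 -0.01 0;0.4 0 0 -0.01 0;0.5 0 0 -0.01 0;0.6 0 0 -0.01 0;0.7 0 0 -0.01 0;0.7 0 0 -0.01 0;0.7 0 0 -0.5 0;0.8 0 0 -1.2 0;1 0 0 -2 0;1 0 0 -2.4 0;1 0 0 -2.4 0"

```text
clock: 18.15
tcp_pos: [0.6024, -0.1797, 0.15]
tool_rot: [0.001, 1.0, 0.0, -0.002]
contact_force: [-0.8, -0.7, -1.3]
width: 0.0857
```

```bash
python3 - <<'E'
from look import *
I=look("d1",[(.44,-.026,.05),(.6006,-.1791,.02)],r=30,k=5)
for n,xy,dx in(("top",(.440,-.026),16),("scene",(.44,-.026),11)):
    c=np.round(proj(n,(*xy,.066))).astype(int);print(n,c);print(I[n].max(2)[c[1]-11:c[1]+12,c[0]-11:c[0]+12])
E
```

```text
scene crop origin [195 157] scale 5
top crop origin [236 208] scale 5
scene crop origin [148 226] scale 5
top crop origin [298 159] scale 5
top [266 237]
[[184 171 175 172 172 169 164 170 177 172 177 175 171 167 162 167 167 172
  176 177 186 189 192]
 [177 165 161 170 175 177 176 179 175 171 169 172 171 164 160 165 174 175
  175 176 179 182 184]
 [166 163 162 161 172 174 174 178 173 165 159 156 156 160 161 166 176 176
  172 174 177 175 184]
 [164 164 161 165 172 177 175 178 181 163 146 132 137 142 154 170 178 177
  172 172 175 174 175]
 [166 166 168 170 179 188 185 193 205 203 190 164 156 159 164 174 176 176
  168 168 171 169 165]
 [169 169 168 170 182 196 188 198 199 195 194 188 186 191 191 188 185 177
  165 168 172 169 167]
 [171 171 169 164 166 198 194 215 214 218 218 215 215 218 218 209 195 173
  157 157 169 170 170]
 [174 177 165 143 148 198 196 218 221 221 219 219 220 220 220 216 200 168
  132 130 157 164 168]
 [174 172 155 118 142 197 198 218 222 220 221 219 220 220 220 217 198 165
  118 106 147 162 171]
 [175 173 143  94 128 182 198 219 217 218 219 218 219 219 218 217 195 159
[... 2833 characters left out ...]
 77  83 153 185 183]
 [166  99  42  47  82 119 127 147 136 128 127 138 136 107  79  74  79  80
   71  79 158 189 187]
 [156  98  49  46  54 111 134 133 141 130  95  72  79  79  74  75  77  72
   75  82 157 186 182]
 [164  98  50  47  47  54  93  84  84  79  72  80  80  76  83  74  76  82
   78  84 158 184 185]
 [181 120  47  46  52  46  73  76  77  78  76  74  76  74  78  77  80  78
   75  76 150 181 178]
 [150  94  47  49  49  43  71  81  80  81  77  77  78  83  79  82  77  79
   78  79 125 170 184]
 [110  41  46  56  49  52  71  84  80  82  75  80  79  77  75  81  79  77
   76  77  99 161 190]
 [ 98  20  28  44  50  49  77  79  81  77  79  79  79  77  74  77  76  79
   81  74  93 160 186]]
```

View pics/d1.png

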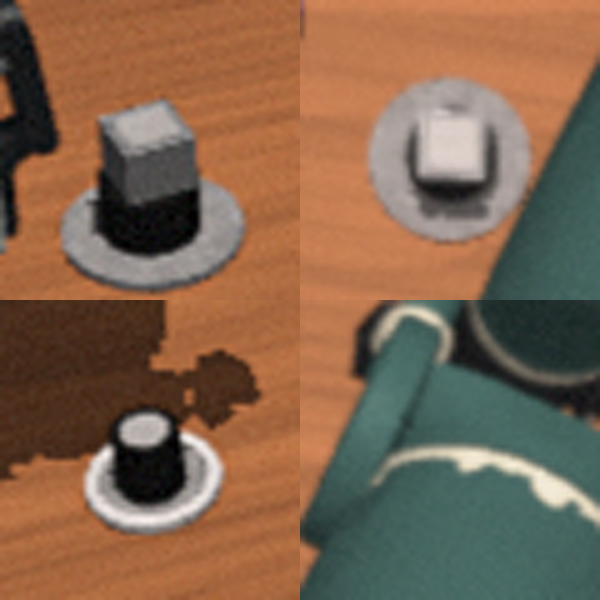

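View 8: the small round stands upright in its holder. The polished square of the square mount is at (452,148) in the upper right panel. I measure its centre and angle.

```bash
python3 - <<'E'
from top import *
I={n:get_image(n) for n in("scene","top")}
q=[]
for n,thr,xy in(("scene",162,(.44,-.029)),("top",209,(.44,-.024))):
    w,R,p=face(n,I[n],xy,.066,thr,r=9,smax=60);q.append(proj(n,(*np.array(R[0])/1000,.066)));print(n,np.round(R[0],1),R[1],R[2])
print("tri",tri(*q))
w,R,p=face("scene",I["scene"],(.6003,-.182),.034,110,r=7,smax=60);print("small_round scene",R[0])
E
python3 go.py .441 -.0265 .13 0
```

```text
scene [440.1 -28.5] (26.629119873046875, 27.136964797973633) 10.428767204284668
top [441.5 -24.5] (24.39594078063965, 24.630401611328125) 7.254144191741943
tri (array([ 0.44097866, -0.02655277,  0.06635481]), np.float64(0.004189593251539365))
small_round scene (600.0043334960938, -181.7483367919922)
clock 18.35 tcp [ 0.5997 -0.1788  0.1458] yaw 0.05 w 0.0858 j6 1.24 tilt [-0.01   0.001 -1.   ] -> shift [-3.168 -3.048  0.35 ] turn 0.005
```

Call:
carry_out:
  motion: "1 -0.4 -0.4 0 0;1 -0.95 -0.9 0 0;1 -1.55 -1.5 0 -0.2;1 -2.1 -2 0 -0.5;1 -2.6 -2.5 0 -0.8;1 -3 -2.9 0 -0.8;1 -3.17 -3.05 0.1 -0.8;1 -3.17 -3.05 0.35 -0.8;1 -3.17 -3.05 0.35 -0.8;1 -3.17 -3.05 0.35 -0.8"

```text
clock: 19.6
tcp_pos: [0.4414, -0.0269, 0.1296]
tool_rot: [-0.001, 0.998, 0.07, -0.005]
contact_force: [0.6, -0.5, 0.6]
width: 0.0857
```

```bash
python3 go.py .441 -.0265 .06 8
```

```text
clock 19.6 tcp [ 0.4414 -0.0269  0.1296] yaw 8.01 w 0.0857 j6 1.31 tilt [-0.011  0.    -1.   ] -> shift [ 0.008 -0.007  1.393] turn 0.001
```

Call:
carry_out:
  motion: "1 0 0 0.4 0;1 0 0 0.8 0;1 0 0 1.15 0;1 0 0 1.39 0;1 0 0 1.39 0;0.7 0 0 1.39 0;0.55 0 0 1.39 0;0.45 0 0 1.39 0;0.38 0 0 1.39 0;0.3 0 0 1.39 0;0.15 0 0 1.39 0;0 0 0 1.39 0"
  force: 30

```text
clock: 21.1
tcp_pos: [0.4414, -0.0269, 0.0609]
tool_rot: [-0.001, 0.998, 0.07, -0.005]
contact_force: [-1.1, 1.0, 6.1]
width: 0.0358
```

Call:
carry_out:
  motion: "0 0 0 0 0;0 0 0 0 0"

```text
clock: 21.35
tcp_pos: [0.4413, -0.0269, 0.0609]
tool_rot: [-0.001, 0.998, 0.07, -0.005]
contact_force: [0.6, 0.1, 2.6]
width: 0.0355
```

```bash
python3 go.py .4226 -.2922 .13 -34
```

```text
clock 21.35 tcp [ 0.4413 -0.0269  0.0609] yaw 8.01 w 0.0355 j6 1.31 tilt [-0.01  0.   -1.  ] -> shift [-1.124  5.199 -1.381] turn 4.201
```

Call:
carry_out:
  motion: "0 0 0 -0.1 0;0 0 0 -0.4 0;0 0 0 -0.8 0;0 -0.05 0.2 -1.2 0.2;0 -0.2 0.8 -1.38 0.7;0 -0.4 1.6 -1.38 1.3;0 -0.6 2.5 -1.38 2;0 -0.8 3.4 -1.38 2.8;0 -0.95 4.2 -1.38 3.5;0 -1.05 4.9 -1.38 4;0 -1.12 5.2 -1.38 4.2;0 -1.12 5.2 -1.38 4.2"

```text
clock: 22.85
tcp_pos: [0.4227, -0.2926, 0.1303]
tool_rot: [0.001, 0.956, -0.293, -0.005]
contact_force: [-0.4, -0.1, -0.8]
width: 0.0355
```

```bash
python3 go.py .4226 -.2922 .0285 -34
```

```text
clock 22.85 tcp [ 0.4227 -0.2926  0.1303] yaw -34.04 w 0.0355 j6 1.52 tilt [-0.009  0.001 -1.   ] -> shift [ 0.011 -0.016  2.036] turn -0.004
```

Call:
carry_out:
  motion: "0 0 0 0.4 0;0 0 0 0.9 0;0 0 0 1.35 0;0 0 0 1.7 0;0 0 0 1.88 0;0 0 0 1.94 0;0 0 0 1.97 0;0 0 0 1.99 0;0 0 0 2.01 0;0 0 0 2.02 0;0 0 0 2.02 0"

```text
clock: 24.22
tcp_pos: [0.4218, -0.2926, 0.0294]
tool_rot: [0.001, 0.956, -0.293, -0.005]
contact_force: [-0.5, 0.1, -0.1]
width: 0.0355
```

Call:
carry_out:
  motion: "0 0 0 0.015 0;0 0 0 0.025 0;0 0 0 0.025 0"

```text
clock: 24.6
tcp_pos: [0.4219, -0.2927, 0.0289]
tool_rot: [0.001, 0.956, -0.293, -0.005]
contact_force: [-2.1, 1.2, 7.1]
width: 0.0357
```

Call:
carry_out:
  motion: "0.45 0 0 -0.01 0;0.55 0 0 -0.01 0;0.65 0 0 -0.01 0;0.75 0 0 -0.01 0;0.75 0 0 -0.01 0;0.75 0 0 -0.5 0;0.8 0 0 -1.2 0;1 0 0 -1.8 0;1 0 0 -2.2 0;1 0 0 -2.2 0"

```text
clock: 25.85
tcp_pos: [0.4242, -0.2937, 0.1409]
tool_rot: [0.002, 0.956, -0.293, -0.002]
contact_force: [-0.7, 0.1, -0.7]
width: 0.0855
```

```bash
python3 - <<'E'
from look import *
I=look("e1",[(.44,-.026,.03),(.4226,-.2922,.02)],r=30,k=5)
q=[]
for n,thr,xy in(("scene",120,(.44,-.029)),("top",150,(.44,-.024))):
    w,R,p=face(n,I[n],xy,.036,thr,r=9,smax=60);q.append(proj(n,(*np.array(R[0])/1000,.036)));print(n,np.round(R[0],1),R[1],R[2])
print("tri",tri(*q))
E
```

```text
scene crop origin [196 163] scale 5
top crop origin [236 208] scale 5
scene crop origin [ 83 188] scale 5
top crop origin [333 228] scale 5
scene [439.9 -29.2] (30.214868545532227, 20.449405670166016) 24.114849090576172
top [440.8 -25.2] (30.55244255065918, 20.43028450012207) 24.626893997192383
tri (array([ 0.44034131, -0.0272108 ,  0.03599211]), np.float64(0.00408843527232454))
```

View pics/e1.png

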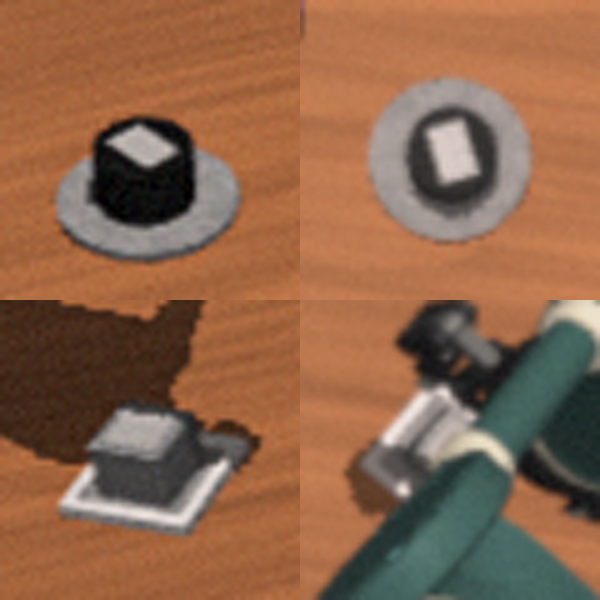

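View 9: the square sits aligned in its holder, and the large black round is alone on its pad, with its rectangle at (452,152). I move to it.

```bash
python3 go.py .4403 -.0272 .1 0; python3 -c "
from h import *
print(plane('top',np.array([354,325])/1.5625,.03))"
```

```text
clock 25.95 tcp [ 0.4226 -0.2925  0.1384] yaw -34.04 w 0.0851 j6 1.52 tilt [-0.01   0.001 -1.   ] -> shift [-2.67  -4.599  0.769] turn -3.404
[0.50826313 0.09225357 0.03      ]
```

Call:
carry_out:
  motion: "1 -0.3 -0.6 0 -0.4;1 -0.7 -1.3 0 -0.9;1 -1.2 -2.1 0 -1.5;1 -1.7 -2.9 0 -2.1;1 -2.1 -3.6 0 -2.7;1 -2.4 -4.2 0 -3.1;1 -2.6 -4.5 0.2 -3.4;1 -2.67 -4.6 0.5 -3.4;1 -2.67 -4.6 0.75 -3.4;1 -2.67 -4.6 0.75 -3.4;1 -2.67 -4.6 0.75 -3.4"

```text
clock: 27.32
tcp_pos: [0.4404, -0.0278, 0.1008]
tool_rot: [-0.0, 1.0, -0.001, -0.005]
contact_force: [-0.1, -0.1, 1.5]
width: 0.0853
```

```bash
python3 go.py .4403 -.0272 .0295 0
```

```text
clock 27.32 tcp [ 0.4404 -0.0278  0.1008] yaw -0.12 w 0.0853 j6 1.45 tilt [-0.01   0.001 -1.   ] -> shift [ 0.012 -0.012  1.426] turn -0.012
```

Call:
carry_out:
  motion: "1 0 0 0.4 0;1 0 0 0.8 0;1 0 0 1.2 0;1 0 0 1.42 0;1 0 0 1.42 0;0.8 0 0 1.42 0;0.7 0 0 1.42 0;0.62 0 0 1.42 0;0.55 0 0 1.42 0;0.4 0 0 1.42 0;0.2 0 0 1.42 0;0 0 0 1.42 0"
  force: 30

```text
clock: 28.82
tcp_pos: [0.4402, -0.0278, 0.0306]
tool_rot: [-0.0, 1.0, -0.001, -0.005]
contact_force: [-1.8, -0.4, 5.8]
width: 0.0489
```

Call:
carry_out:
  motion: "0 0 0 0 0;0 0 0 0 0"

```text
clock: 29.08
tcp_pos: [0.4403, -0.0277, 0.0306]
tool_rot: [-0.0, 1.0, -0.001, -0.004]
contact_force: [-0.2, -0.8, 1.7]
width: 0.0484
```

```bash
python3 go.py .6262 .1303 .14 0
```

```text
clock 29.07 tcp [ 0.4403 -0.0277  0.0306] yaw -0.11 w 0.0484 j6 1.45 tilt [-0.009  0.001 -1.   ] -> shift [ 3.693 -3.169 -2.219] turn -0.011
```

Call:
carry_out:
  motion: "0 0 0 -0.15 0;0 0 0 -0.6 0;0 0 0 -1.2 0;0 0 0 -1.8 0;0 0 0 -2.2 0;0 0.4 -0.35 -2.22 0;0 1.1 -0.95 -2.22 0;0 1.9 -1.65 -2.22 0;0 2.7 -2.3 -2.22 0;0 3.3 -2.85 -2.22 0;0 3.69 -3.17 -2.22 0;0 3.69 -3.17 -2.22 0"

```text
clock: 30.58
tcp_pos: [0.627, 0.1314, 0.14]
tool_rot: [-0.0, 1.0, -0.0, -0.004]
contact_force: [-0.3, -0.3, -0.2]
width: 0.0488
```

```bash
python3 go.py .6262 .1303 .0286 0
```

```text
clock 30.57 tcp [0.627  0.1314 0.14  ] yaw -0.02 w 0.0488 j6 1.74 tilt [-0.009  0.001 -1.   ] -> shift [0.003 0.024 2.227] turn -0.002
```

Call:
carry_out:
  motion: "0 0 0.02 0.4 0;0 0 0.02 0.9 0;0 0 0.02 1.4 0;0 0 0.02 1.85 0;0 0 0.02 2.08 0;0 0 0.02 2.14 0;0 0 0.02 2.17 0;0 0 0.02 2.19 0;0 0 0.02 2.21 0;0 0 0.02 2.22 0;0 0 0.02 2.22 0"

```text
clock: 31.95
tcp_pos: [0.6261, 0.1306, 0.0291]
tool_rot: [-0.0, 1.0, -0.0, -0.004]
contact_force: [0.3, 0.0, -0.4]
width: 0.0492
```

Call:
carry_out:
  motion: "0 0 0 0.01 0;0 0 0 0.02 0;0 0 0 0.02 0"

```text
clock: 32.33
tcp_pos: [0.6262, 0.1306, 0.0286]
tool_rot: [-0.0, 1.0, -0.0, -0.004]
contact_force: [-2.3, -0.3, 4.3]
width: 0.0489
```

Call:
carry_out:
  motion: "0.65 0 0 -0.01 0;0.75 0 0 -0.01 0;0.85 0 0 -0.01 0;0.85 0 0 -0.01 0;0.85 0 0 -0.01 0;0.85 0 0 -0.5 0;0.9 0 0 -1.2 0;1 0 0 -2 0;1 0 0 -2.8 0;1 0 0 -3.4 0;1 0 0 -3.6 0;1 0 0 -3.6 0"

```text
clock: 33.83
tcp_pos: [0.6279, 0.1305, 0.2088]
tool_rot: [-0.001, 1.0, -0.0, -0.004]
contact_force: [-0.4, 0.3, 0.8]
width: 0.0854
```

```bash
python3 go.py .45 -.05 .26 0
```

```text
clock 33.83 tcp [0.6279 0.1305 0.2088] yaw -0.01 w 0.0854 j6 1.74 tilt [-0.008  0.001 -1.   ] -> shift [-3.564  3.609 -1.001] turn -0.001
```

Call:
carry_out:
  motion: "1 -0.6 0.6 -0.5 0;1 -1.3 1.3 -1 0;1 -2 2 -1 0;1 -2.7 2.7 -1 0;1 -3.2 3.2 -1 0;1 -3.5 3.6 -1 0;1 -3.5 3.6 -1 0"

```text
clock: 34.7
tcp_pos: [0.4514, -0.0503, 0.2579]
tool_rot: [-0.001, 1.0, -0.001, -0.005]
contact_force: [-0.2, 0.5, 0.5]
width: 0.0852
```

```bash
cat >fin.py <<'E'
from top import *
I={n:get_image(n) for n in("scene","top")}
H={"bar":(.4135,.3248),"small":(.6006,-.1791),"square":(.4226,-.2922),"large":(.6262,.1303)}
b={"scene":(.001,-.0022),"top":(-.0013,.0025)}
T={"bar":(105,175),"small":(110,150),"square":(162,209),"large":(120,150)}
rows=[]
for k,xy in H.items():
    o=[];q=[]
    for i,n in enumerate(I):
        c=np.round(proj(n,(*xy,.02))).astype(int);o.append(cv2.resize(I[n][c[1]-20:c[1]+20,c[0]-20:c[0]+20],None,fx=5,fy=5,interpolation=cv2.INTER_CUBIC)[:,:,::-1])
        try:
            w,R,p=face(n,I[n],np.array(xy)+b[n],.034,T[k][i],r=9,smax=60);q.append(proj(n,(*np.array(R[0])/1000,.034)));print(k,n,np.round(np.array(R[0])/1000-b[n]-xy,4),np.round(R[1],1),round(R[2],1))
        except Exception as e: print(k,n,e)
    if len(q)==2:print("  tri",tri(*q))
    rows.append(np.vstack(o))
cv2.imwrite("pics/f.png",np.hstack(rows))
for k,a,bb in(("obj",(449,276),(315,375)),("drop",(435,402),(413,232))):
  for n,p in(("scene",a),("top",bb)):
    im0=cv2.imread(f"pics/{n}0raw.png")[:,:,::-1];x,y=(np.array(p)/1.5625).astype(int);s=np.s_[y-14:y+14,x-12:x+12];print(k,n,"change",np.abs(im0[s].astype(int)-I[n][s]).mean().round(1))
E
python3 fin.py
```

```text
bar scene [ 0.0006 -0.0016] [29.2 16. ] 35.6
bar top [-0.0021 -0.0067] [54.8 42.7] 36.6
  tri (array([0.41082115, 0.32250149, 0.03075595]), np.float64(0.0020637619414986988))
small scene [-0.0014 -0.0004] [19.4 19.4] 77.1
small top [-0.0093 -0.0146] [9.6 3.1] 5.7
  tri (array([ 0.59235247, -0.18639889,  0.02822925]), np.float64(0.01126807019907312))
square scene [-0.0019 -0.0007] [24.7 24.5] 52.1
square top [ 0.0196 -0.0124] [29.4  6.9] 56.4
  tri (array([ 0.43956064, -0.29664637,  0.04822682]), np.float64(0.004369142002007799))
large scene [-0.0016  0.0005] [30.7 20.3] 24.0
large top [ 0.0023 -0.0005] [30.3 20.6] 24.6
  tri (array([0.6263288 , 0.13036049, 0.03447914]), np.float64(0.0039337416627751335))
obj scene change 3.7
obj top change 6.3
drop scene change 4.0
drop top change 10.4
```

View pics/f.png

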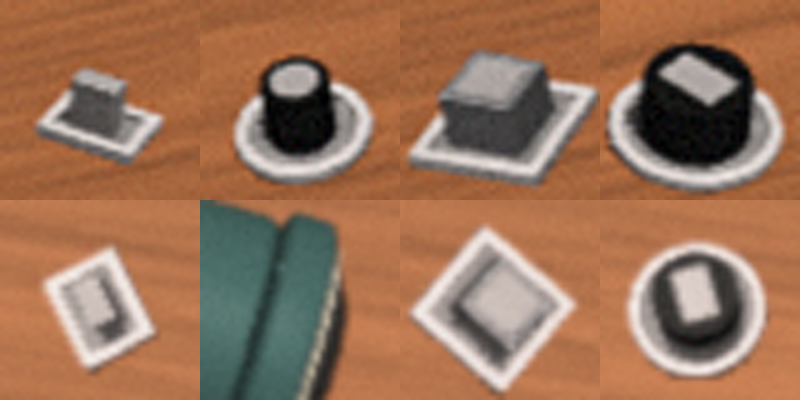

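View 10: all four specimens stand upright in their recesses, with the square and the bar lined up. Only the small round's top view is hidden by the arm. I hand in.

```bash
python3 -c "
from station import *
print(hand_in(), state()['clock'])"
```

```text
the job is handed in; nothing more can be done
the job is handed in; nothing more can be done
```

I took the stack apart from the top down and set each specimen in its own holder. Each was lowered until light contact (about 4–8 N) and then released. I handed the job in at about 35 s of the 109 s limit, with the arm clear of everything.

**Position:** In the last scene view, all four specimens stand upright within about 2 mm of their holders' centres. The long side of the bar agrees with its recess within about 1°, and the sides of the square within about 4°.

**Objective and dropper bottle:** I did not measure their positions again. The picture patches around them changed little, except the bottle in the top view (mean change 10 grey levels). I put that down to the arm or its shadow but did not check.

**Checks that failed or disagreed:**
- **Top view:** The final top-view measurement failed for three specimens. The arm hid the small round. The brightness mask merged the bar with its holder and picked the wrong patch for the square. I judged the bar and the square by eye in that view, and the small round by the scene view alone.
- **Cameras:** The two cameras disagreed by a steady 4–5 mm, so I used the mean of both for the grasps and placings.

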